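Press a lid onto a meal box with the folding-crank lid press

TASK

A filled meal box with its lid laid on top stands in the lid press. Swing the folded red crank handle fully upright before you turn the crank, then wind it clockwise (seen from above) until the press plate bears down firmly on the lid, going by the feel of the crank without overtightening and crushing the box. Leave the crank tight with the handle still standing up, let go, and do not disturb the things lying around.

Things in the scene. Friction and masses are not known exactly. Their poses are not given: they have to be found in the camera images.
- lid_press: grey lid press fixed to the table: base plate 160 x 276 mm, 12 mm thick; two upright columns 122 mm either side of the middle along its y; a bridge 44 mm wide across them with its top 152 mm above the table; the crank sits on the middle of the bridge. Origin: middle of the base's underside; z up.
- crank_axis (a point): point on the crank's upright turning axis, 184 mm above the table, level with the handle's pivot. Turning clockwise seen from above lowers the press plate 6.4 mm per radian. The plate is not measured: it starts 9 to 25 mm above the lid (1.4 to 3.9 rad of free turning), differing each time. The crank stays where it is left and holds its load.
- handle_pivot (a point): hinge of the folding handle at the outer end of the steel crank arm, 70 mm from the crank axis; the arm is 14 mm wide and 8 mm thick, its top 12 mm below this point. At the start the arm points roughly towards the robot.
- handle_tip (a point): free end of the red handle, 63 mm from the pivot, on the handle's centre line. Folded, the handle lies flat over the arm and this end lies over the hub.
- handle_fold (a joint): angle of the folding handle: 0 folded flat on the arm, 1.571 fully upright against its stop. It begins folded (0 to 0.25). The hinge is stiff (about 0.12 N m) and stays where it is left.
- meal_box: clear plastic meal box of rice, 134 x 190 mm, rim 57 mm high, standing in the white seat of the press. Origin: middle of its underside.
- box_lid: clear flat lid, 128 x 186 x 9 mm, lying on the meal box under the spring-backed press plate (about 40 N per mm: once the plate touches, the press on the lid grows by about 2 N for every 0.01 rad of crank). Origin: middle of its underside.
- label_roll: bystander: roll of labels lying flat, 77 mm across, 25 mm high. Origin: middle of its underside.
- thermometer: bystander: blue food probe thermometer, 179 mm long. Origin: middle of its underside.
- spare_lid: bystander: spare clear lid, 128 x 186 x 9 mm, flat on the table. Origin: middle of its underside.
- tongs: bystander: steel tongs, 257 mm long, lying on the table. Origin: middle of its underside.
- handle_grip: red grip of the handle, 19.6 mm across, 13 to 63 mm from the pivot (origin at the pivot, x along the handle). It spins freely, so it can be held without turning while the crank goes round. Turning takes about 7 N here while free (a pause may read 3 to 4 N); each 10 N on the lid adds 0.9 N. Aim for 30 to 60 N on the lid: turning at 10 to 12 N, a pause 5 to 6 N above free. 80 N crushes the box.

How it is judged (in metres and radians):
On the way, in this order (a step that is already met when the one before it is completed fails the run):
1. the handle stands upright (value of joint handle_fold above 1.4 rad), for 0.2 s.
2. the lid is pressed onto the box by at least 20 N (contact force between box_lid and meal_box above 20 N), for 0.2 s.
At the end, for the whole second after the job is handed in: the press, let go, keeps the lid pressed on the box by 20 to 80 N, the lid lies within 12 mm of the box's middle, and the handle stands upright (over 1.2 rad) (contact force between box_lid and meal_box above 20 N and value of joint handle_fold above 1.2 rad and horizontal distance between box_lid and meal_box below 0.012 m); the robot touches nothing.
It fails at once if the lid is pressed by more than 80 N and the box is crushed (contact force between box_lid and meal_box above 80 N).
It fails at once if the crank is turned (its handle pivot moved over 25 mm) with the handle not unfolded (distance of handle_pivot from where it was at the start of the episode above 0.025 m and value of joint handle_fold below 1 rad).
It fails at once if a bystander is moved over 30 mm (distance of any of label_roll, thermometer, spare_lid, tongs from where it was at the start of the episode above 0.03 m).
It also fails if it takes over 61 s, if anything falls off the work surface, if the arm or the gripper's body presses on something with over 40 N, if the wrist force passes 120 N, or if a joint passes its speed limit or range.

ROBOT

A 6-joint arm with a two-finger parallel gripper is mounted at the origin on a cart in front of the work surface, level with it; the furniture and walls round the work are solid. World frame = base frame: x ahead of the robot, y to its left, z up, the work surface at z = 0. Lengths are in mm, angles in rad, forces in N, time in s.
With the tool pointing down it reaches from about 275 to 825 mm from the base axis. Payload 5.2 kg.
Tool frame: the origin (TCP) lies midway between the tips of the shut fingers; the grasp point (between the pads) lies r.tcp_to_grasp behind it (r.tcp_to_grasp is the distance from the TCP to the grasp point, in mm); z points along the fingers, y is the line along which they close (so a half turn about z gives the same grasp; the last joint's range is limited). The gripper opens to 93 mm and grips with 3 to 60 N. Pads are 15 mm wide; open, the fingers measure 128 mm over their backs; the gripper's body (75 mm by 188 mm) begins 65 mm behind the grasp point.
Start: joints at [1.014, 0.259, 1.535, -0, 1.348, -0.203], TCP at [190.534, 515.947, 218.653] pointing down, gripper open.
Joint ranges: [-3.14, 3.14], [-0.91, 2.08], [0.19, 2.58], [-1.22, 4.36], [0.22, 2.71], [-3.12, 3.12]. Speed limits (rad/s): [2.57, 2.57, 3.14, 3.14, 3.14, 3.14].

INTERFACE

Orientations are given as a 3x3 rotation matrix whose columns are the frame's x, y, z axes.
In Python, from plant import r gives the robot as it stands. Calls block until the motion is done:
- r.movep(position, orientation): joint-space move of the TCP to a pose.
- r.line_to(position, ori=None, v=150): straight line of the TCP; ori=None keeps the orientation; v is the mean speed in mm/s.
- r.move_joints(angles): joint-space move.
- r.ungrasp() and r.gripper_close(f_grip=None): open the fingers fully, or close them until they stop; f_grip is the grip in N (None keeps the last).
- r.hold(seconds).
- r.ik(position, orientation): joint angles nearest the present ones, or None.
- r.read_state(): the state.
- r.camera(name): name is "scene" or "top" or "wrist"; returns the picture (480x640x3 uint8, blue, green, red); there is no depth.
- r.camera_params(name): a dict with "fx", "fy", "cx", "cy" (pixels), "origin" and "attitude" of the camera in the world. Camera axes: x right, y down, z forward; pixel columns grow to the right and rows downward; lengths in mm; the calibration is good to about 2 mm. The wrist camera is an equidistant fisheye: a pixel r from the principal point sees the ray r / f radians off the axis. A picture is of the moment at which its call begins: read the wrist's pose just before it. camera_params takes no time and is no camera call; for the wrist camera it gives the pose at the moment of the call.
A pose or a line that the arm cannot do raises r.PlanningError and nothing moves.
- r.hand_in(): hands the job in; it is judged then, once.
Trained networks look in the newest picture that a camera, given by its name, has taken for a name from the list of things; names that differ only in an ending like _2 or _b are one class to them, and where a whole thing is asked for, a point or a joint stands for the part that bears it (a point fixed in the world has none). Each returns a list of dicts, best first, with "p" (0 to 1); they miss things now and then, are a little off and sometimes report something else, mostly with a low value. They report only what shows in the picture. A call takes as long as a camera call.
- r.trace(camera, thing): "mask" (480x640 bool, what is visible of it) and "box" ([centre column, centre row, width, height] in pixels, round what is visible of it).
The state is a dict: "clock": time; "joint_pos": joint angles; "dq": joint speeds; "tau": joint torques, N m; "position": TCP position; "eef_rot": TCP orientation; "contact_force": force on the tool from outside, world axes, zero at the start; "torque": the same for the moment, N m; "width": opening from 0.0 (shut) to 1.0 (fully open); "gripper_force": force on a finger pad.
Only numpy, scipy, OpenCV 4.12 (cv2) and the standard library are available. Lean on these libraries where they do the work, as an engineer would, in place of code of your own. Each camera call takes 0.05 s, during which the arm holds its last target. There are 200 camera calls.

## Working session

There is one attempt and no reset: what is moved stays moved. The work goes in short steps, each a Python script; the robot and the scene stay as the last script left them, time stands still between calls to the robot, and variables do not carry over. Pictures are saved under pics/ and viewed, at most 10 in all, crops included, and the job is handed in when it is done.

```bash
mkdir -p pics; ls
python3 - <<'E'
from plant import r
import cv2,numpy as np
for c in ("scene","top"):
    im=r.camera(c); cv2.imwrite(f"pics/{c}0.png",im)
    p=r.camera_params(c); print(c,p)
    for t in ("handle_grip","crank_axis","handle_pivot","handle_tip","lid_press"):
        try:
            print(t,[(round(d["p"],2),np.round(d["box"],1).tolist()) for d in r.trace(c,t)[:2]])
        except Exception as e: print(t,e)
print(r.tcp_to_grasp, r.read_state())
E
```

```text
pics
scene {'fx': 482.6615712526125, 'fy': 482.6615712526125, 'cx': 321.7498472631104, 'cy': 242.14095300252532, 'origin': array([ -247.47828516, -1158.40440307,   797.67630317]), 'attitude': array([[ 0.81138724, -0.28950976,  0.5077744 ],
       [-0.58420646, -0.37372964,  0.72043665],
       [-0.0188031 , -0.88119819, -0.47237294]])}
handle_grip []
crank_axis [(0.84, [323.8, 237.5, 76.1, 81.0])]
handle_pivot [(0.72, [315.1, 203.7, 26.9, 12.0])]
handle_tip [(0.45, [313.1, 201.8, 15.9, 8.3])]
lid_press [(0.64, [328.4, 234.7, 75.3, 86.6]), (0.43, [463.9, 359.8, 96.3, 66.5])]
top {'fx': 513.129548725613, 'fy': 513.129548725613, 'cx': 319.7470631636897, 'cy': 248.0187274794255, 'origin': array([ 183.86540347, -106.8015184 , 1647.2892916 ]), 'attitude': array([[-0.00636272, -0.98126519,  0.19255687],
       [-0.99993047,  0.00433157, -0.01096747],
       [ 0.00992792, -0.19261326, -0.98122452]])}
handle_grip [(0.64, [269.9, 221.1, 12.9, 14.4]), (0.2, [282.1, 229.3, 98.5, 66.0])]
crank_axis [(0.83, [280.6, 227.5, 90.0, 63.7])]
handle_pivot [(0.72, [272.4, 220.6, 24.6, 18.9])]
handle_tip [
[... 245 characters left out ...]
e+00, -2.02808697e-01]), 'dq': array([-4.91633785e-04,  3.19182831e-04,  8.23301360e-05,  1.08717602e-03,
        1.78159815e-04, -2.74964931e-03]), 'tau': array([-1.06982094e-03, -4.36944330e+01, -2.84188771e+01,  7.19997380e-02,
        3.12534033e-02, -6.06447031e-06]), 'position': array([190.54100688, 515.94683223, 218.63470172]), 'eef_rot': array([[-9.38057938e-01,  3.46478432e-01, -4.02284092e-05],
       [ 3.46478433e-01,  9.38057938e-01, -3.21818022e-05],
       [ 2.65862782e-05, -4.41266712e-05, -9.99999999e-01]]), 'contact_force': array([0.30671541, 0.12457313, 0.21812981]), 'torque': array([-0.00856354, -0.10226675, -0.00356998]), 'gripper_force': 0.0, 'width': 1.0021878490347436}
```

Run:
```python
import cv2,numpy as np
a=cv2.imread("pics/top0.png")[170:290,200:360]; b=cv2.imread("pics/scene0.png")[170:290,240:400]
cv2.imwrite("pics/c0.png",np.hstack([cv2.resize(x,None,fx=2.5,fy=2.5,interpolation=3)for x in (a,b)]));
```

```text
(no output)
```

View pics/c0.png

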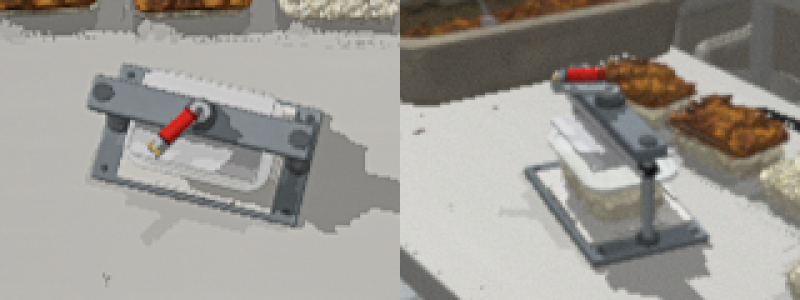

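View pics/scene0.png

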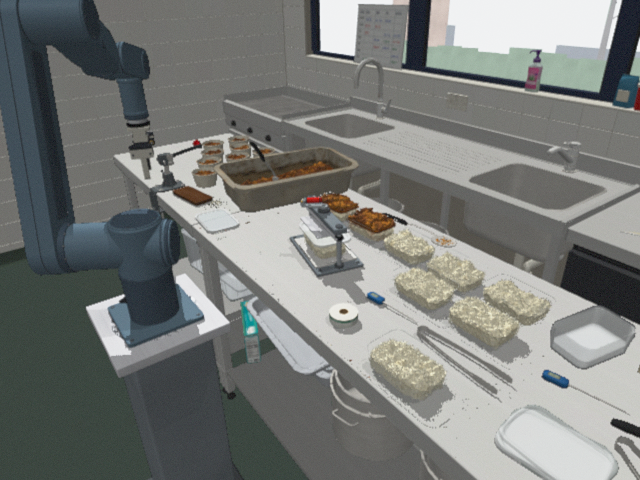

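The top crop shows the red handle folded over the arm. The brass pivot end is at about full-image px (262,229) and the hub at about (281,215). The bridge runs from (240,207) to (322,226). Next I'll triangulate and take a closer look with the wrist camera.

```bash
cat > h.py <<'E'
from plant import r
import cv2,numpy as np
def ray(c,u,v,P=None):
    p=P or r.camera_params(c); a=np.array([(u-p["cx"])/p["fx"],(v-p["cy"])/p["fy"]])
    if c=="wrist":
        t=np.linalg.norm(a); d=np.r_[a/max(t,1e-9)*np.sin(t),np.cos(t)]
    else: d=np.r_[a,1]
    return np.array(p["origin"]),np.array(p["attitude"])@d
def at_z(c,u,v,z,P=None):
    o,d=ray(c,u,v,P); return o+d*(z-o[2])/d[2]
def proj(c,X,P=None):
    p=P or r.camera_params(c); q=np.array(p["attitude"]).T@(np.array(X)-p["origin"])
    if c=="wrist":
        t=np.arctan2(np.hypot(q[0],q[1]),q[2]); n=np.hypot(q[0],q[1]); a=q[:2]/n*t
    else: a=q[:2]/q[2]
    return a*p["fx"]+[p["cx"],p["cy"]]
def down(yaw): # tool pointing down, y axis (closing) at angle yaw in the xy-plane
    y=np.array([np.cos(yaw),np.sin(yaw),0]); z=np.array([0,0,-1.]); return np.c_[np.cross(y,z),y,z]
E
python3 - <<'E'
from h import *
piv=at_z("top",262,228.8,184); hub=at_z("top",281.2,215.2,180)
b1=at_z("top",240,206.8,152);b2=at_z("top",322,226,152)
print(piv,hub,np.linalg.norm((piv-hub)[:2]),b1,b2,(b1+b2)/2)
print(r.camera_params("wrist")); s=r.read_state(); print(s["position"])
for x in (-90,):
  for yaw in np.arange(-3,3.1,.5):
    for z in (380,):
      q=r.ik(np.r_[hub[:2]+[x,0],z],down(yaw)); print(yaw, None if q is None else np.round(q,2))
E
```

```text
[529.04417788  45.36278449 184.        ] [570.93722642 -10.1498852  180.        ] 69.54627245054257 [604.9057385 115.9346184 152.       ] [ 544.48058667 -130.69074037  152.        ] [574.69316258  -7.37806099 152.        ]
{'fx': 371.64829954431775, 'fy': 371.64829954431775, 'cx': 319.1384234955642, 'cy': 238.92585257245375, 'origin': array([126.91830943, 539.45033427, 384.79873551]), 'attitude': array([[ 3.47602602e-01,  9.09018719e-01,  2.29907371e-01],
       [ 9.37641506e-01, -3.36752055e-01, -8.61769070e-02],
       [-9.14642005e-04,  2.45526011e-01, -9.69389571e-01]])}
[190.54100688 515.94683223 218.63470172]
-3.0 [-0.25  0.07  1.38 -0.    1.69  2.75]
-2.5 [-0.25  0.07  1.38 -0.    1.69  2.25]
-2.0 [-0.25  0.07  1.38 -0.    1.69  1.75]
-1.5 [-0.25  0.07  1.38 -0.    1.69  1.25]
-1.0 [-0.25  0.07  1.38 -0.    1.69  0.75]
-0.5 [-0.25  0.07  1.38 -0.    1.69  0.25]
0.0 [-0.25  0.07  1.38 -0.    1.69 -0.25]
0.5 [-0.25  0.07  1.38 -0.    1.69 -0.75]
1.0 [-0.25  0.07  1.38 -0.    1.69 -1.25]
1.5 [-0.25  0.07  1.38 -0.    1.69 -1.75]
2.0 [-0.25  0.07  1.38 -0.    1.69 -2.25]
2.5 [-0.25  0.07  1.38 -0.    1.69 -2.75]
3.0 [-0.25  0.07  1.38 -0.    1.69  3.03]
```

Run:
```python
from h import *
r.movep([545,10,290],down(np.pi/2))
P=r.camera_params("wrist"); im=r.camera("wrist"); cv2.imwrite("pics/w1.png",im); np.save("pics/w1.npy",P,allow_pickle=True)
print(P["origin"],r.read_state()["clock"])
for t in ("handle_grip","crank_axis","handle_pivot","handle_tip","lid_press"):
    print(t,[(round(d["p"],2),np.round(d["box"],1).tolist()) for d in r.trace("wrist",t)[:2]])
for n,X in dict(piv=(529,45.4,184),hub=(571,-10,184)).items(): print(n,proj("wrist",X,P))
```

```text
[477.09194341  10.73050996 456.08525987] 2.875
handle_grip [(0.55, [331.1, 252.6, 60.0, 62.5]), (0.26, [331.1, 242.5, 97.1, 86.6])]
crank_axis [(0.63, [302.6, 226.8, 296.9, 175.7])]
handle_pivot [(0.77, [332.0, 244.1, 97.0, 87.5])]
handle_tip [(0.93, [333.6, 248.6, 70.2, 69.0]), (0.65, [303.8, 226.8, 299.2, 173.4])]
lid_press [(0.65, [302.9, 230.7, 301.0, 170.8])]
piv [365.63065857 217.06536509]
hub [292.58329756 270.36255795]
```

View pics/w1.png

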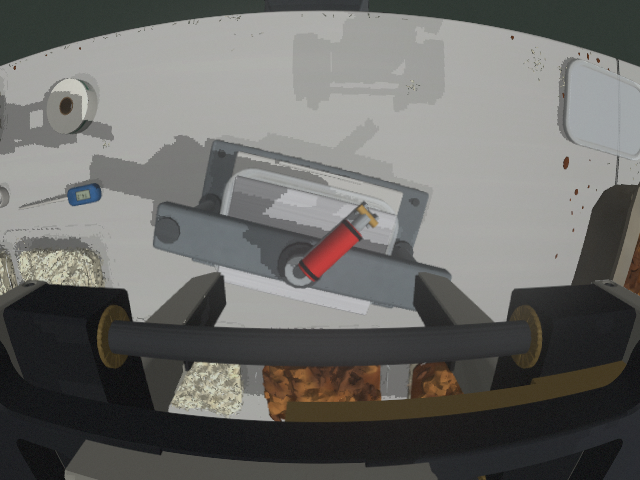

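The wrist view shows the pivot near (368,214), the red grip running to about (312,270), and the hub near (298,266). I'll zoom in for precision.

Run:
```python
import cv2,numpy as np
a=cv2.imread("pics/w1.png"); cv2.imwrite("pics/w1c.png",cv2.resize(a[190:300,270:400],None,fx=5,fy=5,interpolation=2))
b=a[190:300,270:400].astype(int); m=((b[...,2]>110)&(b[...,1]<90)).astype(np.uint8)
n,l,s,c=cv2.connectedComponentsWithStats(m); i=1+np.argmax(s[1:,4]); print(cv2.minAreaRect(np.argwhere(l==i)[:,::-1].astype(np.float32)+np.float32([270,190])))
```

```text
((330.8913879394531, 251.2156524658203), (21.76148796081543, 56.41029739379883), 47.290611267089844)
```

View pics/w1c.png

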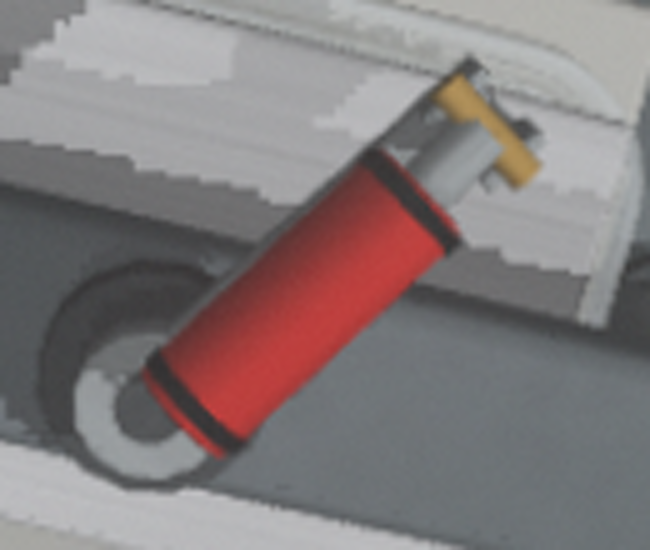

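The zoom shows the brass hinge pin at about (367.6,216), the hub ring centre at about (300,271), and the grip's free end at about (309.4,271.6).

Run:
```python
from h import *
from scipy.optimize import least_squares
P=np.load("pics/w1.npy",allow_pickle=True).item(); T={**r.camera_params("top")}
def res(x):
    hub=np.array([x[0],x[1],184.]);a=x[2];f=x[3]; d=np.array([np.cos(a),np.sin(a),0])
    piv=hub+70*d; tip=piv+63*(-np.cos(f)*d+np.array([0,0,np.sin(f)]))
    w=[proj("wrist",piv,P)-[367.6,216],proj("wrist",tip,P)-[309.4,271.6],proj("wrist",hub-[0,0,12],P)-[300,271],
       (proj("top",piv,T)-[262,228.8]),(proj("top",hub-[0,0,8],T)-[281.2,215.2])]
    return np.concatenate(w)
s=least_squares(res,[571,-10,2.2,.1]); print(s.x,np.round(s.fun,1)); x=s.x
print("piv",x[:2]+70*np.array([np.cos(x[2]),np.sin(x[2])]))
np.save("fit.npy",x)
```

```text
[ 5.75745583e+02 -3.88874696e+00  2.32245397e+00  5.01628204e-02] [ 0.5 -0.3 -2.4  0.   1.3  0.1 -0.7  0.4 -2.  -1.2]
piv [527.94603415  47.25030956]
```

```bash
python3 - <<'E'
from h import *
x=np.load("fit.npy"); hub=np.r_[x[:2],184]; d=np.r_[np.cos(x[2]),np.sin(x[2]),0]; piv=hub+70*d; f0=x[3]
R=down(x[2]-np.pi/2); S=42; zz=np.array([0,0,1.])
pos=lambda f:piv+S*(-np.cos(f)*d+np.sin(f)*zz)-10*zz
# reach check round the circle
for t in np.arange(0,4.6,.5):
    a=x[2]-t; q=r.ik(hub+70*np.r_[np.cos(a),np.sin(a),0]+[0,0,32],R); print(None if q is None else np.round(q,1),end=" ")
r.movep(pos(f0)+60*zz,R); r.line_to(pos(f0),v=150)
s=r.read_state(); print("\nbase",s["contact_force"],s["clock"])
r.gripper_close(15); s=r.read_state(); b=s["contact_force"]; print("w",s["width"],s["gripper_force"],b)
for f in np.linspace(f0,1.571,11)[1:]:
    r.line_to(pos(f),v=60); s=r.read_state(); print(round(f,2),np.round(s["contact_force"],1),round(s["width"],3),round(s["clock"],1))
cv2.imwrite("pics/s2.png",r.camera("scene")[170:290,240:400]); cv2.imwrite("pics/w2.png",r.camera("wrist"))
E
python3 -c "
import cv2,numpy as np
a=cv2.resize(cv2.imread('pics/s2.png'),None,fx=2.5,fy=2.5,interpolation=2);b=cv2.imread('pics/w2.png')[130:370,160:480]
cv2.imwrite('pics/v2.png',np.hstack([a,cv2.resize(b,(400,300))]))"
```

```text
[-0.1  0.2  1.6 -0.   1.3 -0.9] [-0.1  0.3  1.5 -0.   1.3 -0.8] [-0.1  0.3  1.4 -0.   1.4 -0.8] [-0.1  0.4  1.3 -0.   1.4 -0.9] [-0.1  0.4  1.3 -0.   1.4 -0.9] [-0.2  0.4  1.3 -0.   1.4 -0.9] [-0.3  0.4  1.3 -0.   1.4 -1. ] [-0.3  0.4  1.4 -0.   1.4 -1. ] [-0.3  0.3  1.5 -0.   1.4 -1.1] [-0.3  0.2  1.6 -0.   1.3 -1.1] 
base [-0.42132816  0.32985861  0.24510668] 4.4917
w 0.20427411799472942 15.001370161771774 [-1.74848922 -2.16817114 -0.00296238]
0.2 [-2.7 -1.1 -0.1] 0.206 5.9
0.35 [-5.4  0.3 -2.2] 0.207 6.2
0.51 [-6.2  0.3 -2.6] 0.203 6.4
0.66 [-5.9 -0.6 -2.7] 0.211 6.7
0.81 [-5.  -2.1 -3.6] 0.208 6.9
0.96 [-4.7 -3.5 -2.2] 0.204 7.2
1.11 [-4.5 -5.1 -1.4] 0.207 7.4
1.27 [-3.5 -4.4 -1.7] 0.204 7.7
1.42 [-2.9 -5.5 -0.8] 0.201 8.0
1.57 [-4.4 -4.2  2.9] 0.187 8.2
```

View pics/v2.png

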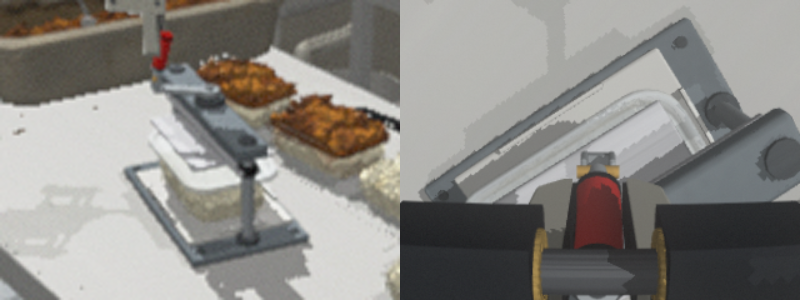

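The handle is up, but in the scene crop it still leans about 15–20° toward the hub: base at (157,70), tip at (168,37). I'll grip harder and push outward until it reaches the stop.

```bash
python3 - <<'E'
from h import *
x=np.load("fit.npy"); d=np.r_[np.cos(x[2]),np.sin(x[2]),0]
r.gripper_close(35); p0=np.array(r.read_state()["position"]); t=np.r_[d[1],-d[0],0]
for k in range(1,9):
    r.line_to(p0+3*k*d,v=40); s=r.read_state(); F=s["contact_force"]; print(3*k,"rad %.1f tan %.1f z %.1f"%(F@d,F@t,F[2]),round(s["width"],3),round(s["clock"],1))
    if F@d<-14: break
print(r.read_state()["position"])
cv2.imwrite("pics/s3.png",r.camera("scene")[170:290,240:400]); cv2.imwrite("pics/w3.png",r.camera("wrist"))
E
python3 -c "
import cv2,numpy as np
a=cv2.resize(cv2.imread('pics/s3.png')[:60,20:100],(400,300),interpolation=2);b=cv2.imread('pics/w3.png')[130:370,160:480]
cv2.imwrite('pics/v3.png',np.hstack([a,cv2.resize(b,(400,300))]))"
```

```text
3 rad -4.7 tan -5.1 z -5.9 0.173 8.8
6 rad -5.8 tan -5.8 z -4.4 0.161 9.0
9 rad 3.3 tan -1.2 z 2.6 0.016 9.3
12 rad 0.1 tan -0.6 z -1.0 0.006 9.5
15 rad -0.4 tan -0.2 z 0.3 0.001 9.8
18 rad -0.5 tan 0.0 z 0.1 0.007 10.0
21 rad 0.8 tan 0.2 z 0.7 0.005 10.3
24 rad -0.1 tan -1.0 z 0.4 0.005 10.5
[512.63488806  63.90260323 217.99544679]
```

View pics/v3.png

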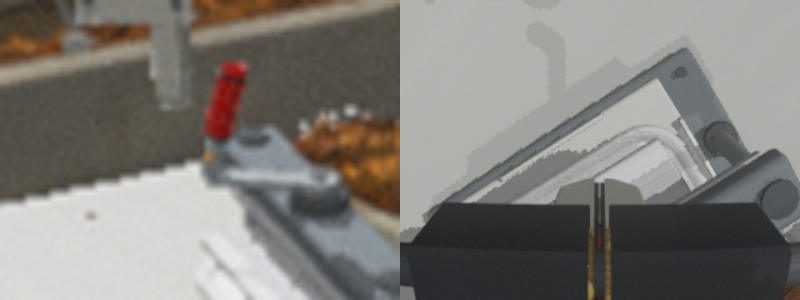

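The pads slipped off the handle's edge. It now stands nearly upright but still leans slightly toward the hub: scene crop base (215,140), tip (235,65). I'll back off upward and re-measure from above.

Run:
```python
from h import *
p=np.array(r.read_state()["position"]); r.line_to(p+[-15,16,0]); r.line_to(p+[-15,16,90],v=250); r.ungrasp()
r.movep([560,0,320],down(np.pi/2))
P=r.camera_params("wrist"); im=r.camera("wrist"); S=r.camera_params("scene"); sc=r.camera("scene")
np.save("pics/P4.npy",[P,S],allow_pickle=True); cv2.imwrite("pics/w4.png",im); cv2.imwrite("pics/s4.png",sc); print(r.read_state()["clock"])
a=cv2.resize(im[170:290,270:430],(400,300),interpolation=2); b=cv2.resize(sc[180:240,280:360],(400,300),interpolation=2)
cv2.imwrite("pics/v4.png",np.hstack([a,b]))
```

```text
13.925
```

View pics/v4.png

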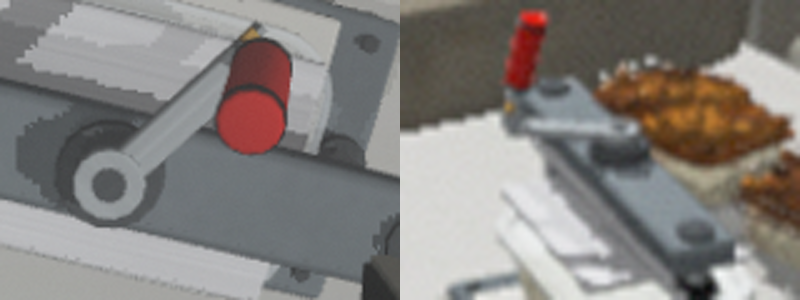

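The wrist crop now shows the tip disc at full px (370.4,218.4) and the hub ring at (313.6,243.6). In the scene image the tip is at (306.8,183.4) and the pivot at (302.4,201.6).

Run:
```python
from h import *
from scipy.optimize import least_squares
P,S=np.load("pics/P4.npy",allow_pickle=True)
def res(x):
    hub=np.array([x[0],x[1],184.]);a=x[2];f=x[3]; d=np.array([np.cos(a),np.sin(a),0])
    piv=hub+70*d; tip=piv+63*(-np.cos(f)*d+np.array([0,0,np.sin(f)]))
    return np.concatenate([proj("wrist",tip,P)-[370.4,218.4],proj("wrist",hub-[0,0,12],P)-[313.6,243.6],
       proj("scene",tip,S)-[306.8,183.4],proj("scene",piv,S)-[302.4,201.6],(proj("scene",hub-[0,0,12],S)-[324,207])])
for w in (0,):
    s=least_squares(res,[575,-4,2.3,1.3]); print(s.x,np.round(s.fun,1)); x=s.x
d=np.array([np.cos(x[2]),np.sin(x[2])]); print("piv",x[:2]+70*d,"tip",x[:2]+(70-63*np.cos(x[3]))*d); np.save("fit2.npy",x)
```

```text
[575.58748366  -5.12370867   2.32275419   1.30817301] [-0.1 -0.  -0.2  0.  -0.3 -0.4 -0.3 -1.1 -0.4 -1.7]
piv [527.77258379  46.00099525] tip [538.94469452  34.05553777]
```

Fold is about 1.31 rad and the crank has not turned. I'll regrip with the closing axis along the arm, so the pads themselves straighten the handle, then push it to the stop.

Run:
```python
from h import *
x=np.load("fit2.npy"); hub=np.r_[x[:2],184]; d=np.r_[np.cos(x[2]),np.sin(x[2]),0]; t=np.r_[d[1],-d[0],0]
R=down(x[2]); c=hub+(70-43*np.cos(x[3]))*d; c[2]=210
r.movep(c+[0,0,75],R); r.line_to(c,v=150); b=r.read_state()["contact_force"]
r.gripper_close(25); s=r.read_state(); print("w",s["width"],"F",s["contact_force"]-b,s["clock"])
p0=np.array(s["position"])
for k in range(1,8):
    r.line_to(p0+2.5*k*d,v=40); s=r.read_state(); F=s["contact_force"]-b; print(2.5*k,"rad %.1f tan %.1f z %.1f"%(F@d,F@t,F[2]),round(s["width"],3),round(s["clock"],1))
    if F@d<-12: break
print("r from hub",(np.array(s["position"])-hub)@d)
cv2.imwrite("pics/s5.png",r.camera("scene")); 
a=cv2.imread("pics/s5.png");cv2.imwrite("pics/v5.png",cv2.resize(a[180:240,280:360],(480,360),interpolation=2))
```

```text
w 0.2686145072753981 F [-3.31057429  2.97728002  5.17341226] 16.3917
2.5 rad 7.8 tan 0.6 z 7.4 0.226 16.6
5.0 rad 8.0 tan 0.9 z 5.5 0.213 16.9
7.5 rad 5.5 tan 1.3 z 3.7 0.213 17.1
10.0 rad 2.1 tan 0.5 z 4.1 0.206 17.4
12.5 rad -5.2 tan 1.0 z 0.4 0.205 17.6
15.0 rad -11.3 tan 1.8 z -2.3 0.206 17.9
17.5 rad -17.4 tan 0.8 z -6.0 0.205 18.1
r from hub 71.10246448261407
```

View pics/v5.png

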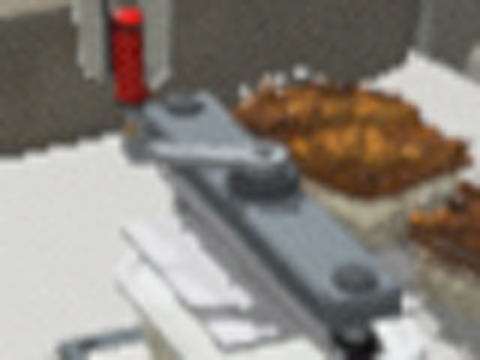

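The handle is upright against its stop, with the radial force rising to -17 N and the red grip vertical between the pads. Now I'll turn clockwise with the tool co-rotating, correcting the radius from the radial force.

```bash
cat > turn.py <<'E'
from h import *
import json,sys,os
x=np.load("fit2.npy"); hub=np.r_[x[:2],210.]
def load(): return json.load(open("st.json")) if os.path.exists("st.json") else dict(a=float(x[2]),r=67.0,log=[])
def step(st,da,v=60):
    st["a"]-=da; a=st["a"]; d=np.r_[np.cos(a),np.sin(a),0]; t=np.r_[d[1],-d[0],0]
    r.line_to(hub+st["r"]*d,down(a),v=v); s=r.read_state(); F=np.array(s["contact_force"])
    st["r"]+=float(np.clip(0.2*(F@d+3),-.8,.8))
    p=np.array(s["position"])-hub; act=float(np.unwrap([a,np.arctan2(p[1],p[0])])[1])
    row=[round(v,2) for v in (x[2]-a,x[2]-act,-F@t,F@d,F[2],st["r"],s["width"],s["joint_pos"][5],s["clock"])]
    st["log"].append(row); print(*row); json.dump(st,open("st.json","w")); return row
E
python3 - <<'E'
from turn import *
b=os.path.exists("st.json") and os.remove("st.json"); st=load()
r.gripper_close(40)
print("cmd act tan rad z r w j6 clk")
step(st,0.02)
for k in range(12):
    w=step(st,0.09)
    if w[2]>13 or w[6]<.17: break
E
```

```text
cmd act tan rad z r w j6 clk
0.02 0.01 3.69 8.94 13.1 67.8 0.2 -2.43 18.73
0.11 0.09 4.43 6.97 11.63 68.6 0.2 -2.33 18.98
0.2 0.19 4.94 4.53 10.39 69.4 0.21 -2.23 19.23
0.29 0.28 4.62 2.6 9.42 70.2 0.2 -2.13 19.49
0.38 0.37 4.48 0.58 9.31 70.92 0.21 -2.03 19.75
0.47 0.46 4.09 -1.01 8.31 71.31 0.21 -1.94 20.01
0.56 0.55 4.18 -2.39 7.61 71.43 0.2 -1.84 20.27
0.65 0.64 3.87 -3.2 7.99 71.39 0.2 -1.75 20.52
0.74 0.73 4.45 -2.04 8.47 71.59 0.21 -1.66 20.78
0.83 0.82 3.93 -2.46 8.42 71.69 0.2 -1.57 21.04
0.92 0.91 4.47 -3.34 8.84 71.63 0.2 -1.48 21.3
1.01 1.0 3.88 -3.63 9.13 71.5 0.21 -1.39 21.56
1.1 1.09 3.6 -4.05 7.79 71.29 0.2 -1.3 21.82
```

Run:
```python
from turn import *
st=load(); free=np.mean([l[2] for l in st["log"][-8:]]); n=0; print(free)
while st["log"][-1][1]<4.0:
    w=step(st,0.06)
    n=n+1 if w[2]>free+1.5 else 0
    if n>=2 or w[2]>free+4 or w[6]<.17 or w[8]>48: break
```

```text
4.05875
1.16 1.15 4.53 -3.37 8.76 71.22 0.2 -1.25 22.07
1.22 1.21 4.63 -3.01 9.26 71.22 0.2 -1.19 22.32
1.28 1.26 5.45 -3.54 8.61 71.11 0.2 -1.13 22.57
1.34 1.32 4.57 -3.17 9.75 71.07 0.21 -1.08 22.82
1.4 1.38 5.02 -2.4 8.43 71.19 0.21 -1.02 23.07
1.46 1.44 5.31 -3.49 9.0 71.1 0.21 -0.96 23.32
1.52 1.5 5.51 -4.08 9.61 70.88 0.2 -0.91 23.57
1.58 1.56 5.51 -2.83 9.55 70.92 0.2 -0.85 23.82
1.64 1.62 5.41 -2.61 8.61 70.99 0.21 -0.8 24.07
1.7 1.68 5.24 -1.99 9.08 71.2 0.2 -0.74 24.32
1.76 1.74 3.82 -2.9 7.99 71.22 0.2 -0.69 24.57
1.82 1.8 5.41 -3.22 9.06 71.17 0.21 -0.63 24.82
1.88 1.86 5.0 -3.65 8.69 71.04 0.21 -0.58 25.07
1.94 1.92 5.16 -3.34 8.24 70.97 0.2 -0.52 25.32
2.0 1.98 4.08 -2.34 8.75 71.11 0.2 -0.47 25.57
2.06 2.04 5.17 -3.32 8.16 71.04 0.2 -0.41 25.82
2.12 2.1 4.24 -4.72 8.12 70.7 0.2 -0.36 26.07
2.18 2.16 4.56 -2.05 7.09 70.89 0.2 -0.31 26.32
2.24 2.22 5.07 -3.35 7.6 70.82 0.2 -0.25 26.57
2.3 2.28 4.42 -3.31 7.66 70.76 0.2 -0.2 26.82
2.36 2.34 5.34 -2.53 7.54 70.85 0.2 -0.15 27.07
2.42 2.4 5.54 -3.38 8.49 70.77 0.2 -0.09 27.32
2.48 2.46 4.98 -2.94 7.13 70.79 0.2 -0.04 27.57
2.54 2.52 4.78 -2.5 7.09 70.89 0.2 0.01 27.82
2.6 2.58 5.38 -2.92 7.19 70.9 0.2 0.07 28.07
2.66 2.64 4.06 -3.1 7.62 70.88 0.2 0.12 28.32
2.72 2.69 5.56 -3.48 6.62 70.79 0.2 0.17 28.57
2.78 2.75 5.67 -2.06 5.68 70.98 0.2 0.23 28.82
```

Run:
```python
from turn import *
st=load(); free=np.mean([l[2] for l in st["log"][-24:]]); n=0; print(free)
while st["log"][-1][1]<4.0:
    w=step(st,0.06)
    n=n+1 if w[2]>free+1.5 else 0
    if n>=2 or w[2]>free+3 or w[6]<.17 or w[8]>48: break
```

```text
5.010000000000001
2.84 2.8 6.55 -3.6 5.82 70.86 0.2 0.28 29.07
2.9 2.86 7.13 -2.58 6.03 70.94 0.2 0.33 29.32
```

Run:
```python
from turn import *
st=load()
while st["log"][-1][1]<2.93:
    w=step(st,0.04,v=40)
    if w[2]>9.2: break
```

```text
2.94 2.89 8.92 -3.65 5.25 70.81 0.2 0.37 29.57
2.98 2.93 9.59 -3.3 4.27 70.75 0.21 0.41 29.82
```

The rise is about 4.6 N, with roughly 0.2 rad turned since contact, so the load should be about 40–45 N. Releasing now.

Run:
```python
from h import *
r.ungrasp(); p=np.array(r.read_state()["position"]); r.line_to(p+[0,0,100],v=200)
r.line_to(p+[-120,0,130],v=250); s=r.read_state(); print(s["clock"],s["contact_force"])
P=r.camera_params("wrist"); w=r.camera("wrist"); sc=r.camera("scene")
cv2.imwrite("pics/v6.png",np.hstack([cv2.resize(w,(400,300)),cv2.resize(sc[180:270,270:390],(400,300),interpolation=2)]))
```

```text
32.35 [ 0.23372081 -0.35126464 -0.2261001 ]
```

View pics/v6.png

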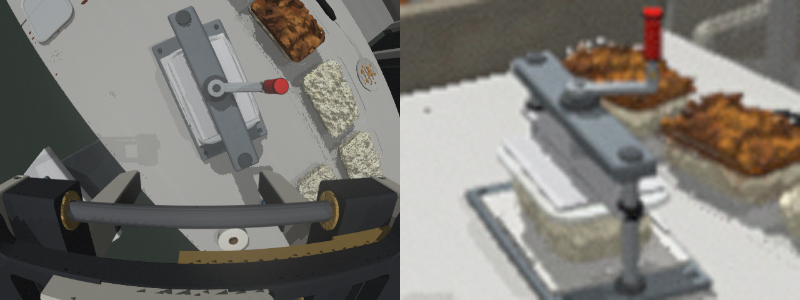

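The handle stands upright in the scene crop, from base (652,65) to tip (654,12). The plate is down on the lid and the gripper is clear.

```bash
python3 -c "
from plant import r
print(r.hand_in())"
```

```text
the job is handed in; nothing more can be done
None
```

I handed the job in after about 32 s: the handle is upright, the crank is wound until the plate presses the lid at an estimated 40–45 N (judged by crank feel), and the gripper is clear; no verdict was returned.

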